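Stand the thin turned cup on the spraying turntable

ROBOT

A 6-joint arm with a two-finger parallel gripper is mounted at the origin on the work surface. World frame = base frame: x ahead of the robot, y to its left, z up, the work surface at z = 0. Lengths are in m, angles in rad, forces in N, time in s.
With the tool pointing down it reaches from about 0.35 to 0.775 m from the base axis. Payload 7.3 kg.
Tool frame: the origin (TCP) lies between the finger pads; the fingertips stand 8 mm ahead of it and the grasp point (between the pads) lies 11 mm behind it (robot.nose_length is the distance from the TCP to the fingertips, in m); z points along the fingers, y is the line along which they close (so a half turn about z gives the same grasp; the last joint's range is limited). The gripper opens to 92 mm and grips with 3 to 60 N. Pads are 19 mm wide; open, the fingers measure 130 mm over their backs; the gripper's body (75 mm by 190 mm) begins 47 mm behind the grasp point.
Start: joints at [-1.396, 0.342, 1.524, -0, 1.275, -0.146], TCP at [0.166, -0.498, 0.235] pointing down, gripper open.
Joint ranges: [-2.53, 2.53], [-0.77, 2.02], [0.04, 2.7], [-1, 4.14], [0.28, 2.66], [-3.11, 3.11]. Speed limits (rad/s): [2.57, 2.57, 3.14, 3.14, 3.14, 3.14].

INTERFACE

Orientations are given as [roll, pitch, yaw] about the fixed x, y, z axes, in that order (R = Rz(yaw) Ry(pitch) Rx(roll)).
In Python, from cell import robot gives the robot as it stands. The module is installed in compiled form; this text tells all that it offers.
- The arm moves only by the shell command python3 -m jog 'ROWS' [FORCE]. ROWS is JSON, a list that holds one entry, the list of rows, each a list of 5 numbers: the gripper's target within -1 to 1 (fully open at 1, half-way at 0, shut at -1), then the shift along the tool's x, y, z in m, then the turn about the tool's z in rad. A call has 1 to 5 rows; each row is the pose to reach, as a shift and turn from the pose commanded when the call began, along the tool's axes at that moment; what a row does not reach only later rows make up. A row lasts 1/12 s, in which the tool goes at most 41.7 mm and 7.16 degrees, less where a joint would pass 70% of its speed; a pose out of reach is approached as far as the arm can. A call with a gripper value outside its range is refused whole. The fingers move at their own pace and stop on an object; FORCE is the grip in N (left out, the last holds). Time passes only in rows, so rows that repeat a pose let the fingers close. It gives the time, the measured TCP pose, the force, the opening and the grip force at its end, in the units of the state.
- robot.observe(): the state, without advancing time (a new reading comes with each control period).
- robot.read_camera(name): name is "scene" or "top" or "wrist"; returns the picture (400x640x3 uint8, red, green, blue); there is no depth.
- robot.camera_model(name): a dict with "camera_matrix" (3x3 intrinsics, pixels), "position" and "attitude" of the camera in the world; the wrist camera has in their place "mount" (4x4, takes a point from camera to tool coordinates, whose origin is the TCP and whose axes are the flange's). Camera axes: x right, y down, z forward; pixel columns grow to the right and rows downward; lengths in m; the calibration is good to about 2 mm. A picture is of the moment at which its call begins: read the wrist's pose just before it. camera_model takes no time and is no camera call.
- robot.hand_in(): hands the job in; it is judged then, once.
The state is a dict: "time": time; "qpos": joint angles; "qvel": joint speeds; "joint_efforts": joint torques, N m; "tool_pos": TCP position; "tool_rot": TCP orientation; "contact_force": force on the tool from outside, world axes, zero at the start; "torque": the same for the moment, N m; "opening": finger opening in m; "grip_force": force on a finger pad.
Only numpy, scipy, OpenCV 4.12 (cv2) and the standard library are available. Lean on these libraries where they do the work, as an engineer would, in place of code of your own. Each camera call takes 0.05 s, during which the arm holds its last target. There are 200 camera calls.

TASK

On the woodworker's bench, pick up the narrow, straight-sided, thin-walled turned cup and stand it upright in the middle of the round metal spraying turntable, ready for lacquering, then let go. Its thin wall cracks easily: hold it with a light grip and set it down softly, neither letting it drop nor pressing it down hard. Leave the solid turned blank and the low wide bowl where they stand.

Things in the scene. Friction and masses are not known exactly. Their poses are not given: they have to be found in the camera images.
- cup_center (a point): Centre of the thin cup: brown wood, straight-sided, open on top, 52 mm across, 60 mm high, wall 3 mm, base 6 mm, about 45 g, standing upright. The point is on its axis, 30 mm above its underside; z up. Cracks if squeezed by more than 50 N a finger (100 N for both added); a 20 N grip holds it. Also cracks if pressed onto the turntable with over 40 N or let fall more than about 5 mm.
- turntable_top (a point): Centre of the top of the spraying turntable: a bare metal disc, 160 mm across, on a short stem and a round foot, fixed to the bench; it does not turn. The point lies on the flat top face, 40 mm above the bench; z up.
- blank: Solid turned blank, a bystander: same brown wood, plain cylinder 52 mm across and 45 mm high with a closed flat top, standing loose on the bench. Origin at the centre of its underside.
- bowl: Low wide turned bowl, a bystander: same brown wood, 104 mm across the rim, 42 mm high, open, standing loose on the bench. Origin at the centre of its underside.
There are look-alikes about, which are no part of the job. Leave any purple look-alike of the part that bears cup_center alone.

How it is judged:
By the outcome, as a careful person would: the job done as asked, in the order asked, and still so for the second after the job is handed in, with the robot touching nothing.
It also fails if it takes over 48 s, if anything falls off the work surface, if the arm or the gripper's body presses on something with over 40 N, if the wrist force passes 120 N, or if a joint passes its speed limit or range.

## Working session

There is one attempt and no reset: what is moved stays moved. The work goes in short steps, Python scripts to look and compute and a shell command to move; the robot and the scene stay as the last step left them, time stands still between calls to the robot, and variables do not carry over. Pictures are saved under pics/ and viewed, at most 10 in all, crops included, and the job is handed in when it is done.

```bash
mkdir -p pics; python3 - <<'E'
from cell import robot
import cv2
for n in("scene","top"):
    cv2.imwrite(f"pics/{n}0.png",robot.read_camera(n)[:,:,::-1])
    print(n,robot.camera_model(n))
print(robot.camera_model("wrist"),robot.observe(),robot.nose_length)
E
```

```text
scene {'camera_matrix': array([[366.86198653,   0.        , 319.20948576],
       [  0.        , 366.86198653, 197.27623627],
       [  0.        ,   0.        ,   1.        ]]), 'position': array([ 1.2637149 , -0.14486957,  0.5879425 ]), 'attitude': array([-2.19574418, -0.00583067,  1.35815923])}
top {'camera_matrix': array([[447.6319149 ,   0.        , 322.68227807],
       [  0.        , 447.6319149 , 200.59480621],
       [  0.        ,   0.        ,   1.        ]]), 'position': array([0.37884449, 0.00142137, 1.23257298]), 'attitude': array([-3.03061933,  0.01098217, -1.55240472])}
{'camera_matrix': array([[294.32446025,   0.        , 326.43337867],
       [  0.        , 294.32446025, 195.90139251],
       [  0.        ,   0.        ,   1.        ]]), 'mount': array([[-1.04475146e-03, -9.55440410e-01, -2.95182200e-01,
         8.08738771e-02],
       [ 9.99998964e-01, -1.29036690e-03,  6.37295573e-04,
         9.01104540e-04],
       [-9.89791285e-04, -2.95181229e-01,  9.55440769e-01,
        -1.49769046e-01],
       [ 0.00000000e+00,  0.00000000e+00,  0.00000000e+00,
         1.00000000e+00]])} {'time': 0.1, 'qpos': array([-1.39602207e+00,  3.42664980e-01,  1.52491022e+00,  1.42464483e-05,
        1.27537869e+00, -1.46001241e-01]), 'qvel': array([-1.44180785e-03, -1.36334325e-03, -3.45980166e-03, -2.90076903e-05,
       -7.82889333e-04,  4.06062807e-04]), 'joint_efforts': array([ 1.13395516e-03, -4.32004166e+01, -2.44694191e+01,  7.18227332e-02,
        5.26391761e-02, -4.82158441e-05]), 'tool_pos': array([ 0.16549866, -0.49787376,  0.23411218]), 'tool_rot': array([-3.14024788e+00, -2.11515255e-04,  3.20771195e-01]), 'contact_force': array([ 0.41776909,  0.35092188, -0.09936441]), 'torque': array([0.0273599 , 0.05001154, 0.00402237]), 'grip_force': 0.0, 'opening': 0.09191863643055503} 0.008
```

View pics/scene0.png

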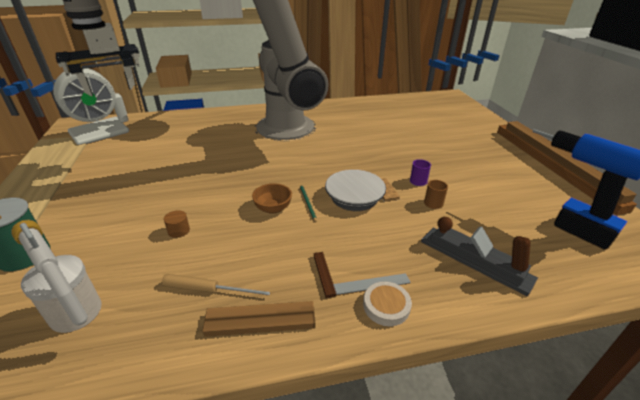

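View pics/top0.png

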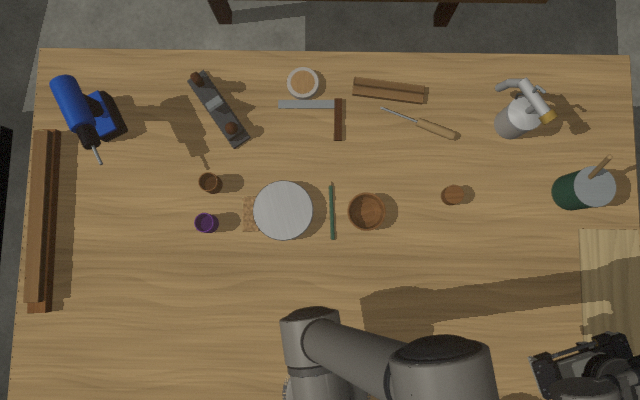

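The scene picture shows the brown open cup at (436,194), the purple look-alike at (420,172), the blank at (177,223), the bowl at (272,198) and the turntable at (356,188). In the top picture they are at cup (210,183), purple (206,223), blank (453,195), bowl (366,211) and turntable (283,210). The brown one at top (210,183) fits: narrow, open and brown. I'll confirm it in an enlarged crop while I measure.

```bash
cat > h.py <<'E'
import numpy as np, cv2
from scipy.spatial.transform import Rotation as R
from cell import robot
def cam(n, st=None):
    m=robot.camera_model(n); K=m["camera_matrix"]
    if n=="wrist":
        Rt=R.from_euler("xyz",st["tool_rot"]).as_matrix(); M=m["mount"]
        return K,Rt@M[:3,:3],Rt@M[:3,3]+st["tool_pos"]
    return K,R.from_euler("xyz",m["attitude"]).as_matrix(),m["position"]
def onplane(c,uv,z):
    K,A,p=c; d=A@np.linalg.solve(K,[*uv,1]); return p+d*(z-p[2])/d[2]
def proj(c,P):
    K,A,p=c; q=K@(A.T@(np.asarray(P)-p)); return q[:2]/q[2]
def rel(st,P):
    return R.from_euler("xyz",st["tool_rot"]).as_matrix().T@(np.asarray(P)-st["tool_pos"])
E
python3 - <<'E'
from h import *
t=cv2.imread("pics/top0.png"); s=cv2.imread("pics/scene0.png")
a=cv2.resize(t[150:250,170:320],None,fx=4,fy=4,interpolation=cv2.INTER_CUBIC)
b=cv2.resize(s[145:220,310:460],None,fx=2.6,fy=2.6,interpolation=cv2.INTER_CUBIC)
cv2.imwrite("pics/crop1.png",np.vstack([a,cv2.copyMakeBorder(b,0,0,0,600-b.shape[1],cv2.BORDER_CONSTANT)])[:600])
T=cam("top");S=cam("scene")
for n,im,c,box in(("top",t,T,(240,320,170,250)),("scene",s,S,(320,390,165,215))):
    x0,x1,y0,y1=box; h=cv2.cvtColor(im,cv2.COLOR_BGR2HSV)[y0:y1,x0:x1]
    m=((h[...,1]<45)&(h[...,2]>130)).astype(np.uint8)
    cs=max(cv2.findContours(m,0,1)[0],key=cv2.contourArea); e=cv2.fitEllipse(cv2.convexHull(cs))
    uv=np.array(e[0])+[x0,y0]; print(n,uv,e[1],onplane(c,uv,.04))
print("cup rim top",onplane(T,(209,181.5),.06),"scene rim",onplane(S,(437,185.5),.06))
print("purple",onplane(T,(205,221),.06))
E
```

```text
top [282.21456909 209.98631668] (58.175048828125, 59.10249710083008) [0.48432413 0.12482829 0.04      ]
scene [355.4226799  186.22114182] (32.694541931152344, 59.17584228515625) [0.49229392 0.12375636 0.04      ]
cup rim top [0.55509109 0.31954735 0.06      ] scene rim [0.55999495 0.32147817 0.06      ]
purple [0.44994878 0.32520305 0.06      ]
```

View pics/crop1.png

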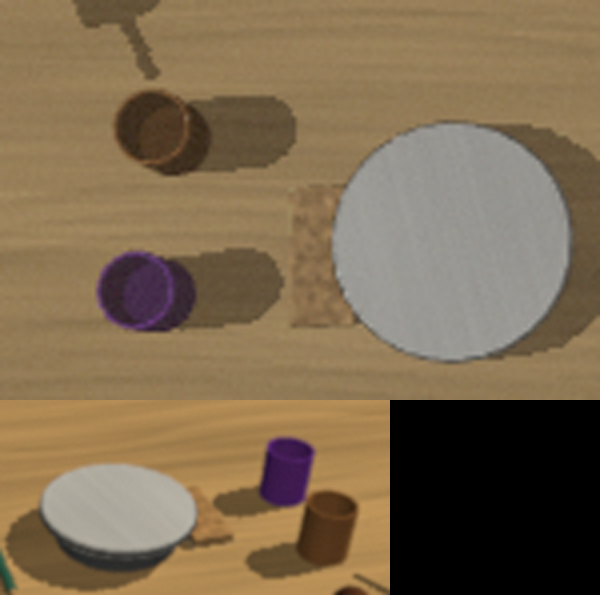

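The crop confirms it: the brown cup's rim is at top (208,182), open and hollow. The purple one stands about 105 mm nearer the robot. The cup is at about (0.557,0.320) and the turntable at about (0.488,0.1245). I'll move over the cup with the fingers closing along world y.

```bash
python3 -m jog '[[[1,0.037,-0.017,0,0.1],[1,0.074,-0.034,0,0.2],[1,0.111,-0.051,0,0.3],[1,0.149,-0.068,0,0.32],[1,0.186,-0.086,0,0.32]]]'
```

```text
time: 0.52
tool_pos: [0.3159, -0.3564, 0.2345]
tool_rot: [-3.141, 0.0, -0.001]
contact_force: [0.7, -1.1, 0.5]
opening: 0.0916
grip_force: 0.0
```

```bash
python3 -m jog '[[[1,0.018,-0.034,0,0],[1,0.036,-0.068,0,0],[1,0.054,-0.102,0,0],[1,0.072,-0.136,0,0],[1,0.09,-0.17,0,0]]]'; python3 -m jog '[[[1,0.018,-0.034,0,0],[1,0.036,-0.068,0,0],[1,0.054,-0.102,0,0],[1,0.072,-0.136,0,0],[1,0.09,-0.17,0,0]]]'; python3 -m jog '[[[1,0.012,-0.034,0,0],[1,0.024,-0.068,0,0],[1,0.036,-0.102,0,0],[1,0.048,-0.136,0,0],[1,0.06,-0.17,0,0]]]'; python3 -m jog '[[[1,0,-0.034,0,0],[1,0,-0.068,0,0],[1,0,-0.102,0,0],[1,0,-0.136,0,0],[1,0,-0.167,0,0]]]'
python3 - <<'E'
from h import *
st=robot.observe(); im=robot.read_camera("wrist"); print(st["time"],st["tool_pos"],st["tool_rot"])
c=cam("wrist",st); print("pred cup",proj(c,(.557,.32,.06)),"tt",proj(c,(.488,.1245,.04)))
cv2.imwrite("pics/w1.png",im[:,:,::-1])
E
```

```text
time: 0.93
tool_pos: [0.4052, -0.186, 0.2345]
tool_rot: [-3.141, 0.0, 0.001]
contact_force: [1.3, -0.4, -0.6]
opening: 0.0921
grip_force: 0.0
time: 1.35
tool_pos: [0.495, -0.0158, 0.2345]
tool_rot: [3.142, 0.0, 0.001]
contact_force: [1.2, 0.2, -0.1]
opening: 0.0914
grip_force: 0.0
time: 1.77
tool_pos: [0.5546, 0.1541, 0.2343]
tool_rot: [3.141, 0.001, 0.001]
contact_force: [0.9, -0.0, 0.1]
opening: 0.0918
grip_force: 0.0
time: 2.18
tool_pos: [0.5538, 0.3212, 0.2341]
tool_rot: [3.141, 0.001, 0.001]
contact_force: [0.3, 0.7, 0.7]
opening: 0.0915
grip_force: 0.0
2.1833 [0.55384689 0.32119897 0.23405776] [3.14122375e+00 1.02019332e-03 1.27680727e-03]
pred cup [326.70811437 177.15729402] tt [481.2708713  226.58772522]
```

View pics/w1.png

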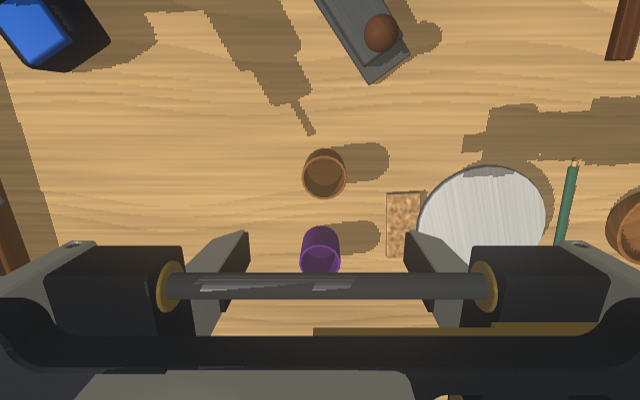

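The wrist picture shows the cup's rim centred near (324,177), against (326.7,177) predicted. So the cup is at about (0.557,0.323). I'll centre on it and descend.

```bash
python3 -m jog '[[[1,0.003,-0.002,0.03,0],[1,0.003,-0.002,0.06,0],[1,0.003,-0.002,0.09,0],[1,0.003,-0.002,0.12,0],[1,0.003,-0.002,0.12,0]]]' 20; 
python3 - <<'E'
from h import *
st=robot.observe(); im=robot.read_camera("wrist"); print(st["time"],st["tool_pos"])
c=cam("wrist",st); print("pred cup",proj(c,(.557,.323,.06)))
cv2.imwrite("pics/w2.png",im[:,:,::-1])
E
```

```text
time: 2.65
tool_pos: [0.5536, 0.3194, 0.1077]
tool_rot: [3.136, 0.012, 0.001]
contact_force: [-0.8, -0.3, -0.4]
opening: 0.0917
grip_force: 0.0
2.65 [0.55364481 0.31944541 0.10769031]
pred cup [320.15558845 217.56846378]
```

View pics/w2.png

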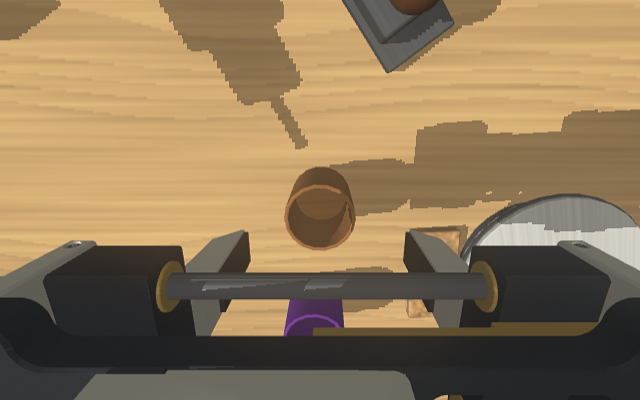

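The cup's rim is at (319,217) and matches the prediction, so (0.557,0.323) holds. The pose reads slightly off (tilt and overshoot), so I'll let it settle before going further.

```bash
python3 -m jog '[[[1,0,0,0,0],[1,0,0,0,0],[1,0,0,0,0]]]'
```

```text
time: 2.95
tool_pos: [0.5586, 0.3217, 0.1172]
tool_rot: [-3.14, -0.004, 0.001]
contact_force: [0.0, 0.9, 0.5]
opening: 0.0915
grip_force: 0.0
```

```bash
python3 -m jog '[[[1,0,0,0.015,0],[1,0,0,0.03,0],[1,0,0,0.045,0],[1,0,0,0.06,0],[1,0,0,0.07,0]]]'; python3 -m jog '[[[1,0,0,0.008,0],[1,0,0,0.014,0],[1,0,0,0.017,0],[1,0,0,0.017,0],[1,0,0,0.017,0]]]'
```

```text
time: 3.37
tool_pos: [0.5578, 0.3213, 0.0449]
tool_rot: [-3.141, -0.001, 0.001]
contact_force: [-0.3, -0.2, 0.5]
opening: 0.0917
grip_force: 0.0
time: 3.78
tool_pos: [0.5578, 0.3214, 0.0282]
tool_rot: [-3.141, -0.001, 0.001]
contact_force: [0.2, -0.2, 0.1]
opening: 0.0918
grip_force: 0.0
```

```bash
python3 -m jog '[[[0.5,0,0,0,0],[0.3,0,0,0,0],[0.2,0,0,0,0],[0.1,0,0,0,0],[0.0,0,0,0,0]]]' 20; python3 -m jog '[[[-0.1,0,0,0,0],[-0.1,0,0,0,0],[-0.1,0,0,0,0]]]' 20
```

```text
time: 4.2
tool_pos: [0.5575, 0.3212, 0.0279]
tool_rot: [-3.142, -0.0, 0.001]
contact_force: [-0.2, 0.4, -0.6]
opening: 0.063
grip_force: 0.0
time: 4.45
tool_pos: [0.5575, 0.3213, 0.0278]
tool_rot: [-3.142, -0.0, 0.001]
contact_force: [0.5, 0.9, 0.1]
opening: 0.0523
grip_force: 20.0
```

Gripped at 20 N with a 52 mm opening. Lifting.

```bash
python3 -m jog '[[[-0.1,0,0,-0.008,0],[-0.1,0,0,-0.023,0],[-0.1,0,0,-0.043,0],[-0.1,0,0,-0.063,0],[-0.1,0,0,-0.08,0]]]'; python3 -m jog '[[[-0.1,0,0,-0.008,0],[-0.1,0,0,-0.012,0],[-0.1,0,0,-0.012,0],[-0.1,0,0,-0.012,0]]]'
python3 - <<'E'
from h import *
st=robot.observe(); im=robot.read_camera("wrist"); print(st["time"],st["tool_pos"],st["tool_rot"])
c=cam("wrist",st); print("pred rim",proj(c,st["tool_pos"]+[0,0,.033]),"tt",proj(c,(.488,.1245,.04)))
cv2.imwrite("pics/w3.png",im[:,:,::-1])
h=cv2.cvtColor(im,cv2.COLOR_RGB2HSV); m=((h[...,1]<45)&(h[...,2]>130)).astype(np.uint8)
for k in sorted(cv2.findContours(m,0,1)[0],key=cv2.contourArea)[-3:]: print(cv2.boundingRect(k))
E
```

```text
time: 4.87
tool_pos: [0.5576, 0.3212, 0.1095]
tool_rot: [-3.141, -0.001, 0.001]
contact_force: [0.0, 0.4, 0.4]
opening: 0.0523
grip_force: 20.0
time: 5.2
tool_pos: [0.557, 0.321, 0.1189]
tool_rot: [3.141, 0.001, 0.001]
contact_force: [-0.1, -0.8, -1.4]
opening: 0.0523
grip_force: 20.0
5.2 [0.55696356 0.32099155 0.11886178] [3.14092942e+00 1.26666832e-03 7.75672583e-04]
pred rim [325.09302497 289.55324853] tt [545.42549841 280.63165947]
(519, 395, 10, 5)
(528, 299, 15, 31)
(471, 199, 167, 74)
```

View pics/w3.png

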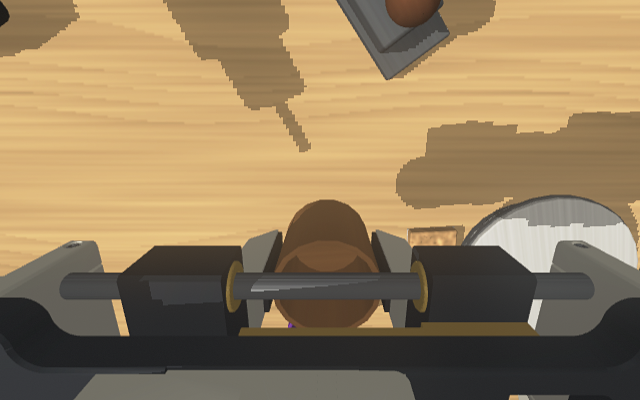

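The cup is held upright between the pads, at about (327,285). The turntable sits at right, spanning columns 465-638. I'll refine its centre by fitting a circle to the edge seen in the earlier views.

```bash
python3 - <<'E'
from h import *
from scipy.optimize import least_squares
def fit(name,c,box,keep):
    x0,x1,y0,y1=box; im=cv2.imread(f"pics/{name}.png"); h=cv2.cvtColor(im,cv2.COLOR_BGR2HSV)[y0:y1,x0:x1]
    m=((h[...,1]<50)&(h[...,2]>90)).astype(np.uint8)
    k=max(cv2.findContours(m,0,1)[0],key=cv2.contourArea)[:,0]+[x0,y0]
    k=k[[keep(*p) for p in k]]
    P=np.array([onplane(c,p,.04)[:2] for p in k])
    r=least_squares(lambda q:np.hypot(*(P-q[:2]).T)-.08,[.488,.124],loss="soft_l1",f_scale=.002)
    print(name,len(P),r.x,np.sqrt(np.mean(r.fun**2)))
fit("top0",cam("top"),(240,325,170,255),lambda u,v:True)
fit("scene0",cam("scene"),(320,392,165,215),lambda u,v:v<205)
st=dict(tool_pos=np.array([.55384689,.32119897,.23405776]),tool_rot=[3.14122375,1.02019332e-3,1.27680727e-3])
fit("w1",cam("wrist",st),(400,560,150,245),lambda u,v:v<235)
E
```

```text
top0 169 [0.48471706 0.12407959] 0.0011860428924861843
scene0 137 [0.48862658 0.1241387 ] 0.0017382001048627512
w1 206 [0.48573671 0.12618286] 0.0014864292971634675
```

```bash
python3 -m jog '[[[-0.1,-0.006,0.016,0,0],[-0.1,-0.015,0.041,0,0],[-0.1,-0.025,0.069,0,0],[-0.1,-0.035,0.097,0,0],[-0.1,-0.045,0.125,0,0]]]'; python3 -m jog '[[[-0.1,-0.01,0.028,0,0],[-0.1,-0.018,0.05,0,0],[-0.1,-0.024,0.065,0,0],[-0.1,-0.026,0.071,0,0],[-0.1,-0.026,0.071,0,0]]]';python3 -m jog '[[[-0.1,0,0,0,0],[-0.1,0,0,0,0],[-0.1,0,0,0,0]]]'
```

```text
time: 5.67
tool_pos: [0.5112, 0.195, 0.1184]
tool_rot: [3.141, 0.002, 0.001]
contact_force: [0.8, 0.5, -0.6]
opening: 0.0528
grip_force: 20.0
time: 6.08
tool_pos: [0.486, 0.1241, 0.1191]
tool_rot: [3.141, 0.002, -0.001]
contact_force: [0.2, 0.3, -0.9]
opening: 0.0523
grip_force: 20.0
time: 6.33
tool_pos: [0.4869, 0.1261, 0.1195]
tool_rot: [-3.141, -0.0, 0.002]
contact_force: [-0.0, 0.3, -0.4]
opening: 0.0523
grip_force: 20.0
```

```bash
python3 -m jog '[[[-0.1,0,0,0.008,0],[-0.1,0,0,0.018,0],[-0.1,0,0,0.028,0],[-0.1,0,0,0.036,0],[-0.1,0,0,0.042,0]]]'; python3 -m jog '[[[-0.1,0,0,0.003,0],[-0.1,0,0,0.004,0],[-0.1,0,0,0.004,0],[-0.1,0,0,0.004,0],[-0.1,0,0,0.004,0]]]'
python3 - <<'E'
from h import *
st=robot.observe(); print(st["time"],st["tool_pos"],st["contact_force"])
cv2.imwrite("pics/s2.png",cv2.resize(robot.read_camera("scene")[130:230,280:440,::-1],None,fx=5,fy=5,interpolation=cv2.INTER_CUBIC))
E
```

```text
time: 6.75
tool_pos: [0.4859, 0.1252, 0.076]
tool_rot: [3.141, 0.002, 0.001]
contact_force: [0.4, -0.1, -0.7]
opening: 0.0519
grip_force: 20.0
time: 7.17
tool_pos: [0.4869, 0.1252, 0.0741]
tool_rot: [3.142, -0.001, 0.001]
contact_force: [-0.1, 0.1, -1.0]
opening: 0.0523
grip_force: 20.0
7.1667 [0.48689161 0.12516785 0.07410657] [-0.09101856  0.14030719 -0.96060249]
```

View pics/s2.png

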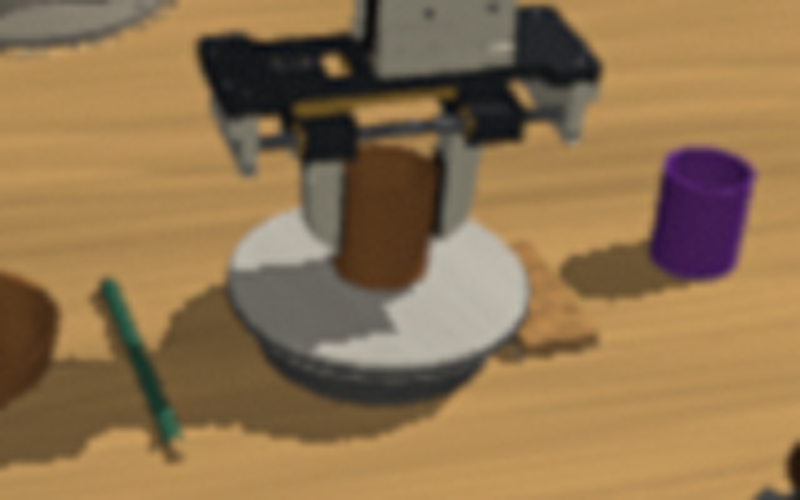

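The cup is just above the disc and close to its middle, with its base at about (382,275) in the crop and the disc centred at (379,285). Now I'll creep down, watching the force.

```bash
python3 -m jog '[[[-0.1,0,0,0.001,0],[-0.1,0,0,0.002,0],[-0.1,0,0,0.003,0],[-0.1,0,0,0.004,0],[-0.1,0,0,0.004,0]]]'; for i in 1; do :; done; python3 -m jog '[[[-0.1,0,0,0.0005,0],[-0.1,0,0,0.001,0],[-0.1,0,0,0.001,0],[-0.1,0,0,0.001,0]]]'
```

```text
time: 7.63
tool_pos: [0.4864, 0.1252, 0.0695]
tool_rot: [3.141, 0.0, 0.001]
contact_force: [0.0, 0.2, -0.7]
opening: 0.0523
grip_force: 20.0
time: 7.97
tool_pos: [0.4866, 0.1252, 0.0687]
tool_rot: [3.142, 0.0, 0.001]
contact_force: [-0.0, -0.8, -0.8]
opening: 0.052
grip_force: 20.0
```

```bash
python3 -m jog '[[[-0.1,0,0,0.0005,0],[-0.1,0,0,0.0005,0],[-0.1,0,0,0.0005,0]]]'; python3 -m jog '[[[-0.1,0,0,0.0005,0],[-0.1,0,0,0.0005,0],[-0.1,0,0,0.0005,0]]]'
```

```text
time: 8.22
tool_pos: [0.4866, 0.1252, 0.0682]
tool_rot: [3.142, 0.0, 0.001]
contact_force: [0.0, 0.0, -0.6]
opening: 0.0522
grip_force: 20.0
time: 8.47
tool_pos: [0.4867, 0.1252, 0.0678]
tool_rot: [3.142, -0.0, 0.001]
contact_force: [0.1, 0.1, 0.9]
opening: 0.0521
grip_force: 20.0
```

```bash
python3 -m jog '[[[-0.1,0,0,0.0003,0],[-0.1,0,0,0.0003,0],[-0.1,0,0,0.0003,0]]]'
```

```text
time: 8.72
tool_pos: [0.4867, 0.1252, 0.0677]
tool_rot: [3.142, -0.0, 0.001]
contact_force: [-1.2, -0.3, 4.3]
opening: 0.0523
grip_force: 20.0
```

Contact at 4 N upward, so the cup is down. I'll release gently, then rise.

```bash
python3 -m jog '[[[0.15,0,0,0,0],[0.2,0,0,0,0],[0.4,0,0,0,0],[0.7,0,0,0,0],[1,0,0,0,0]]]'; python3 -m jog '[[[1,0,0,0,0],[1,0,0,0,0],[1,0,0,0,0],[1,0,0,0,0],[1,0,0,0,0]]]'
```

```text
time: 9.13
tool_pos: [0.4865, 0.1252, 0.0672]
tool_rot: [3.141, 0.0, 0.001]
contact_force: [0.3, 0.4, -0.4]
opening: 0.0707
grip_force: 0.0
time: 9.55
tool_pos: [0.4866, 0.1251, 0.0674]
tool_rot: [3.142, 0.0, 0.001]
contact_force: [0.0, 0.1, -0.6]
opening: 0.0915
grip_force: 0.0
```

```bash
python3 -m jog '[[[1,0,0,-0.01,0],[1,0,0,-0.03,0],[1,0,0,-0.055,0],[1,0,0,-0.08,0],[1,0,0,-0.1,0]]]'; python3 -m jog '[[[1,-0.02,0.01,-0.02,0],[1,-0.04,0.03,-0.03,0],[1,-0.06,0.06,-0.03,0],[1,-0.06,0.09,-0.03,0],[1,-0.06,0.12,-0.03,0]]]'; python3 -m jog '[[[1,0,0.03,0,0],[1,0,0.06,0,0],[1,0,0.08,0,0],[1,0,0.08,0,0],[1,0,0.08,0,0]]]'
python3 - <<'E'
from h import *
t=robot.read_camera("top")[:,:,::-1]; s=robot.read_camera("scene")[:,:,::-1]
r=lambda a,f:cv2.resize(a,None,fx=f,fy=f,interpolation=cv2.INTER_CUBIC)
cv2.imwrite("pics/fin.png",np.vstack([r(t[150:250,180:480],2.6),r(s[130:240,150:450],2.6)]))
print(proj(cam("top"),(.4867,.1252,.1)),proj(cam("scene"),(.4867,.1252,.1)))
E
```

```text
time: 9.97
tool_pos: [0.4869, 0.1252, 0.1699]
tool_rot: [-3.141, -0.002, 0.001]
contact_force: [-0.3, 0.6, 0.2]
opening: 0.0918
grip_force: 0.0
time: 10.38
tool_pos: [0.4257, 0.0044, 0.1987]
tool_rot: [3.141, -0.002, 0.002]
contact_force: [0.9, 0.2, -0.3]
opening: 0.0918
grip_force: 0.0
time: 10.8
tool_pos: [0.4267, -0.0755, 0.198]
tool_rot: [3.142, -0.001, -0.002]
contact_force: [-0.5, 0.3, -0.1]
opening: 0.0918
grip_force: 0.0
[279.71786235 206.93433474] [356.80935274 165.72948988]
```

View pics/fin.png

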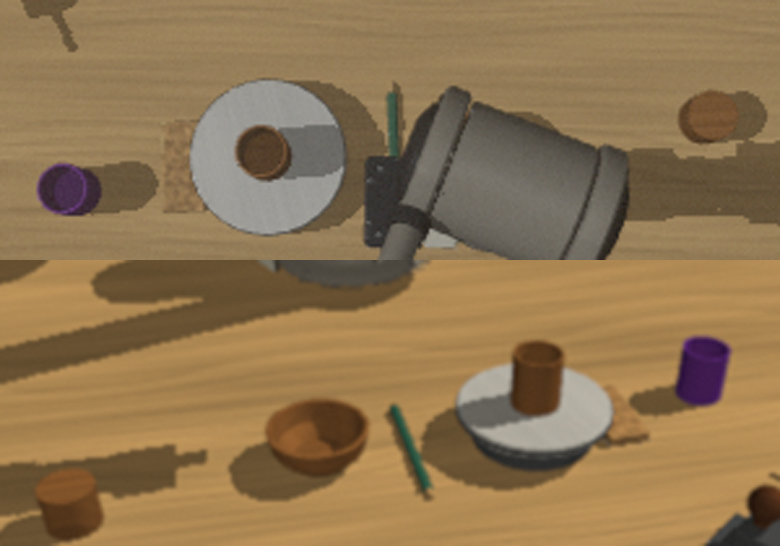

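The cup stands upright on the turntable, with its rim at (262,152) over a disc centred at (268,157), which fits parallax for a centred cup. The bowl, blank and purple cup are where they stood, and the arm is clear.

```bash
python3 -c "
from cell import robot; print(robot.hand_in())"
```

```text
the job is handed in; nothing more can be done
None
```

The thin cup stands upright within a few millimetres of the turntable's centre; it was gripped at 20 N, set down at about 4 N and released, the blank, bowl and purple look-alike were left alone, and the job is handed in at about 11 s.

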